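# Hold a moulded cap in the pump-trigger clamp

### The job

Stand the white cap rim down in the round pocket of the bench clamp and let go of it. Then pump the clamp's orange trigger until the rubber pad meets the cap and is pressed back on its spring about half way (red line on its stem at the mouth of the sleeve); pressing it in much further would crush the thin cap. The clamp slackens as soon as the trigger is let go, so finish still holding it squeezed there; move the ram by the trigger alone, and do not disturb the loose ring gauge or the two brass plugs in front of the clamp.

Things in the scene. Friction and masses are not known exactly. Their poses are not given: they have to be found in the camera images.
- clamp: Squeeze clamp fixed to the bench: aluminium base 274 x 84 x 12 mm; at one end a grey housing with black handle and orange trigger, at the other a steel nest with a round pocket and a stop. Origin: centre of the base's underside; x along the ram, from handle to pocket and stop; z up. The ram's line is 38 mm up. Housing: x -95 to -5 mm, 34 wide, up to 70 mm high, 90 under the handle.
- handle_grip (a point): Middle of the upright black rubber handle (16 mm thick along the clamp's x, 24 wide), 120 mm above the bench at clamp x -78 mm; its top is at 145 mm. Above 90 mm there are only the handle and, in front of it, the trigger.
- pocket (a point): Centre of the pocket's floor, 17 mm above the bench (clamp x 81.8 mm). Pocket 40 mm across, 7 mm deep, chamfered mouth, in a nest block 58 x 66 mm. A brass spigot, 18 mm across and 5.5 high, rises from its floor into the cap's rim. A seated cap's centre is 19 mm above this point. The stop (26 mm wide, up to 52 mm above the bench) is 1.2 mm clear of a centred cap, opposite the pad.
- cap_center (a point): Centre of the loose white plastic cap: ribbed cylinder 34 mm across, 38 mm high, closed on top, an open rim below (26 mm across inside, 8 mm deep). This point is 19 mm above the rim; z axis out of the closed top. It starts standing rim down on the bench. About 50 g.
- cap: The same cap; origin at the centre of its rim face (underside).
- trigger_grip (a point): Centre of the orange trigger's rounded finger piece (cross bar 18 mm thick along the clamp's x, 22 wide), moving with the trigger: about 119 mm above the bench, at clamp x -42 mm at rest, -58 fully squeezed. It is pulled towards the handle. Over their outer sides trigger and handle measure 53 mm at rest, 36.5 mm fully squeezed.
- trigger_angle (a joint): Trigger angle, rad: 0 released (a spring returns it) to 0.42 fully squeezed; pivot 40 mm below trigger_grip. Squeezing drives the ram: 1.3 mm at the finger piece for 1 mm of ram. On the way back the pawl clicks over teeth 4 mm apart: a full stroke gains 8 to 12 mm, and the ram starts moving 0 to 4 mm into it. 5 to 8 N on a free stroke, 10 to 14 N with the pad half in.
- trigger: The orange trigger lever; origin on its pivot.
- ram_travel (a joint): How far the toothed ram stands forward, m. It starts at 0 to 0.014; the pad meets a seated cap at about 0.031 and has pushed it against the stop by 0.032. A friction brake (4.5 N) keeps the ram where it is between strokes but lets it slip back under a larger push.
- ram: The toothed steel ram with its sleeve; slides along the clamp's x.
- pad_face (a point): Centre of the front of the black rubber pad (19 mm across) on the ram's sprung stem, 38 mm above the bench, facing the pocket; clamp x = 34 mm + ram_travel - pad_travel.
- pad_travel (a joint): How far the pad is pressed back on its spring, m: 0 free, 0.010 fully in; 1.6 N per mm. At 0.005 the red line on the stem is at the sleeve's mouth.
- pad: The rubber pad with its stem.
- ring_gauge: Loose steel setting ring, 52 mm across, 14 mm high, lying on the bench; origin at the centre of its underside. Bystander.
- brass_plug_4: Loose turned brass plug, 17 mm across, 36 mm high, standing; origin at the centre of its underside. Bystander.
- brass_plug_3: Loose brass plug, 15 mm across, 32 mm high, standing; origin at the centre of its underside. Bystander.
Things that resemble listed ones, but are neither listed nor needed, are in the scene too. Leave any blue or green look-alike of the cap alone.

How it is judged:
By the outcome, as a careful person would: the job done as asked, in the order asked, and still so for the second after the job is handed in, while the arm keeps its last pose, push and grip.
It also fails if it takes over 72 s, if anything falls off the work surface, if the arm or the gripper's body presses on something with over 40 N, if the wrist force passes 120 N, or if a joint passes its speed limit or range.

### The arm

A 6-joint arm with a two-finger parallel gripper is mounted at the origin on a cart in front of the work surface, level with it; the furniture and walls round the work are solid. World frame = base frame: x ahead of the robot, y to its left, z up, the work surface at z = 0. Lengths are in mm, angles in rad, forces in N, time in s.
With the tool pointing down it reaches from about 250 to 775 mm from the base axis. Payload 4 kg.
Tool frame: the origin (TCP) lies at the very end of the fingers, on their centre line; the grasp point (between the pads) lies 19 mm behind it; z points along the fingers, y is the line along which they close (so a half turn about z gives the same grasp; the last joint's range is limited). The gripper opens to 94 mm and grips with 3 to 60 N. Pads are 16 mm wide; open, the fingers measure 119 mm over their backs; the gripper's body (75 mm by 177 mm) begins 78 mm behind the grasp point.
Start: joints at [1.015, 0.087, 1.371, -0, 1.684, -0.103], TCP at [240.629, 494.589, 205.506] pointing down, gripper open.
Joint ranges: [-3.1, 3.1], [-0.76, 2.03], [0.27, 2.55], [-1.08, 4.22], [0.17, 2.65], [-2.57, 2.57]. Speed limits (rad/s): [2.79, 2.79, 3.14, 3.14, 3.14, 3.14].

### API

Orientations are given as a 3x3 rotation matrix whose columns are the frame's x, y, z axes.
In Python, from station import telemetry, imaging, env gives the robot as it stands.
- The arm moves only by the tool step_arm, never from a script. Its argument "series" is a list that holds one entry, the list of rows, each a list of 7 numbers: the closure, from -1 (fully open) to 1 (shut), then the shift along the world's x, y, z in m, then the turn, a rotation vector about the world's x, y, z in degrees. In form: [[[grip, x, y, z, wx, wy, wz], ...]]. A call has exactly 8 rows; each row is the pose to reach, as a shift and turn from the pose commanded when the call began; what a row does not reach only later rows make up. A row lasts 1/10 s, in which the tool goes at most 50 mm and 8.59 degrees, less where a joint would pass 70% of its speed; a pose out of reach is approached as far as the arm can. A call with a gripper value outside its range is refused whole. The fingers move at their own pace and stop on an object; "grip_force" is the grip in N (left out, the last holds). Time passes only in rows, so rows that repeat a pose let the fingers close, or fill a call up. It gives the time, the measured TCP pose, the force, the opening and the grip force at its end, in the units of the state.
- telemetry.observe(): the state, without advancing time (a new reading comes with each control period).
- imaging.grab_frame(name): name is "side" or "top" or "wrist"; returns (picture, depth): 420x560x3 uint8, red, green, blue; 420x560 float32, mm along the optical axis (not along the pixel's ray), 0 where there is no reading.
- imaging.camera_model(name): a dict with "mtx" (3x3 intrinsics, pixels), "distortion" ([k1, k2, p1, p2, k3] as OpenCV has them; the pictures are not rectified), "xyz" and "attitude" of the camera in the world. Camera axes: x right, y up, looking along -z (the intrinsics and any distortion apply to the point x, -y, -z); pixel columns grow to the right and rows downward; lengths in mm; the calibration is good to about 2 mm. A picture is of the moment at which its call begins: read the wrist's pose just before it. camera_model takes no time and is no camera call; for the wrist camera it gives the pose at the moment of the call.
- env.job_done(): hands the job in; it is judged then, once.
Trained networks look in the newest picture that a camera, given by its name, has taken for a name from the list of things; names that differ only in an ending like _2 or _b are one class to them, and where a whole thing is asked for, a point or a joint stands for the part that bears it (a point fixed in the world has none). Each returns a list of dicts, best first, with "confidence" (0 to 1); they miss things now and then, are a little off and sometimes report something else, mostly with a low value. They report only what shows in the picture. A call takes as long as a camera call. They do not tell look-alikes from the thing itself.
- imaging.trace(camera, name): "pixels" (420x560 bool, what is visible of it) and "pixel" ([row, column] in pixels, amid what is visible of it).
- imaging.tip_of(camera, name): "pixel" ([row, column] in pixels: a listed point, or the origin of a listed thing).
The state is a dict: "time": time; "qpos": joint angles; "qvel": joint speeds; "joint_efforts": joint torques, N m; "eef_pos": TCP position; "tool_rot": TCP orientation; "wrist_force": force on the tool from outside, world axes, zero at the start; "wrist_torque": the same for the moment, N m; "gripper_width": finger opening in mm; "grasp_force": force on a finger pad.
Only numpy, scipy, OpenCV 4.12 (cv2) and the standard library are available. Lean on these libraries where they do the work, as an engineer would, in place of code of your own. Each camera call takes 0.05 s, during which the arm holds its last target. There are 200 camera calls.

## Working session

There is one attempt and no reset: what is moved stays moved. The work goes in short steps, Python scripts to look and compute and a tool call to move; the robot and the scene stay as the last step left them, time stands still between calls to the robot, and variables do not carry over. Pictures are saved under pics/ and viewed, at most 10 in all, crops included, and the job is handed in when it is done.

Besides the shell and the picture viewer there is one more tool, called after "Call:" by a JSON object that holds its "op" and its "data", one argument or row to a line. step_arm: Moves the arm, as the interface text tells. Its arguments: {"type":"object","properties":{"series":{"type":"array","items":{"type":"array","items":{"type":"array","items":{"type":"number"}}}},"grip_force":{"type":"number"}},"required":["series"]}

```bash
mkdir -p pics; cat > h.py <<'E'
import numpy as np, cv2
from station import telemetry, imaging, env
def model(n): return imaging.camera_model(n)
def unproj(m,rc,depth=None,z=None):
    K=np.array(m["mtx"],float);d=np.array(m["distortion"],float)
    p=cv2.undistortPoints(np.array([[[rc[1],rc[0]]]],float),K,d)[0,0]
    R=np.array(m["attitude"],float);t=np.array(m["xyz"],float)
    ray=R@np.array([p[0],-p[1],-1.0])
    if depth is None: depth=(z-t[2])/ray[2]
    return t+ray*depth
def proj(m,P):
    K=np.array(m["mtx"],float);d=np.array(m["distortion"],float)
    R=np.array(m["attitude"],float);t=np.array(m["xyz"],float)
    c=(np.atleast_2d(P)-t)@R*[1,-1,-1]
    q=cv2.projectPoints(c.reshape(-1,1,3),np.zeros(3),np.zeros(3),K,d)[0].reshape(-1,2)
    return q[:,::-1]
def save(n,img): cv2.imwrite("pics/"+n+".png",cv2.cvtColor(img,cv2.COLOR_RGB2BGR))
E
python3 - <<'E'
from h import *
s=telemetry.observe();print({k:np.round(v,3).tolist() for k,v in s.items()})
Z={"cap_center":19,"handle_grip":120,"trigger_grip":119,"pocket":17,"clamp":0,"ring_gauge":0,"brass_plug_4":0,"brass_plug_3":0,"pad_face":38}
ims=[]
for c in("top","side"):
    im,d=imaging.grab_frame(c);m=model(c);print(c,np.round(m["xyz"]));ims.append(im)
    for n,z in Z.items():
        for r in imaging.tip_of(c,n)[:4]:
            print(c,n,round(r["confidence"],2),np.round(r["pixel"]),np.round(unproj(m,r["pixel"],z=z),1))
save("top0",ims[0]);save("side0",ims[1])
E
```

```text
{'time': 0.0, 'qpos': [1.015, 0.088, 1.372, -0.0, 1.684, -0.103], 'qvel': [-0.0, 0.001, 0.001, -0.001, 0.0, -0.0], 'joint_efforts': [-0.001, -34.019, -30.243, 0.071, 0.033, -0.0], 'eef_pos': [240.334, 494.123, 204.34], 'tool_rot': [[-0.899, 0.437, -0.001], [0.438, 0.899, -0.002], [0.0, -0.002, -1.0]], 'wrist_force': [0.669, 0.29, 0.36], 'wrist_torque': [0.012, -0.047, 0.023], 'grasp_force': 0.0, 'gripper_width': 94.082}
top [365.  26. 933.]
top cap_center 0.53 [177. 210.] [572.2 178.5  19. ]
top cap_center 0.52 [218. 362.] [ 464.9 -172.5   19. ]
top cap_center 0.5 [226. 399.] [ 444.9 -256.2   19. ]
top cap_center 0.47 [217. 334.] [ 469.8 -107.5   19. ]
top handle_grip 0.95 [168. 233.] [565.8 113.1 120. ]
top trigger_grip 0.69 [175. 211.] [552.8 157.8 119. ]
top pocket 0.65 [182. 166.] [563.9 281.2  17. ]
top clamp 0.9 [181. 200.] [566.9 203.8   0. ]
top clamp 0.19 [170. 231.] [593.  129.3   0. ]
top ring_gauge 0.71 [166. 331.] [ 594.  -108.7    0. ]
top ring_gauge 0.3 [182. 200.] [566.  204.8   0. ]
top brass_plug_4 0.4 [265. 251.] [367.1  87.    0. ]
top brass_plug_3 0.4 [265. 251.]
[... 362 characters left out ...]
0. ]
side handle_grip 0.2 [246. 236.] [312.8 -78.1 120. ]
side handle_grip 0.19 [262. 367.] [ 478.9 -233.1  120. ]
side trigger_grip 0.69 [169. 287.] [557.9 156.9 119. ]
side pocket 0.74 [187. 273.] [578. 266.  17.]
side clamp 0.87 [206. 282.] [562.1 190.4   0. ]
side ring_gauge 0.79 [260. 367.] [ 597.1 -107.6    0. ]
side brass_plug_4 0.56 [226. 227.] [399.2 170.    0. ]
side brass_plug_4 0.53 [243. 233.] [381.   96.2   0. ]
side brass_plug_4 0.28 [186. 276.] [604.4 294.6   0. ]
side brass_plug_3 0.56 [226. 227.] [399.2 170.    0. ]
side brass_plug_3 0.53 [243. 233.] [381.   96.2   0. ]
side brass_plug_3 0.28 [186. 276.] [604.4 294.6   0. ]
side pad_face 0.36 [189. 274.] [555.7 217.3  38. ]
```

View pics/top0.png

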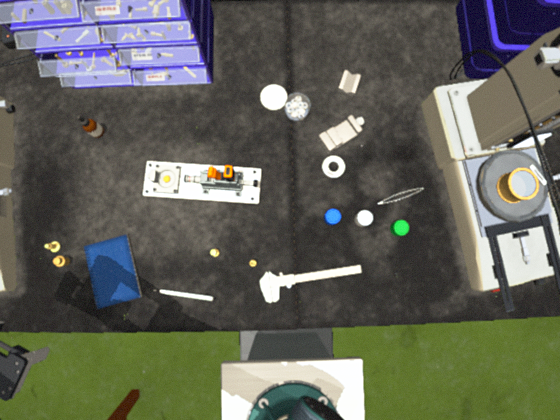

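View pics/side0.png

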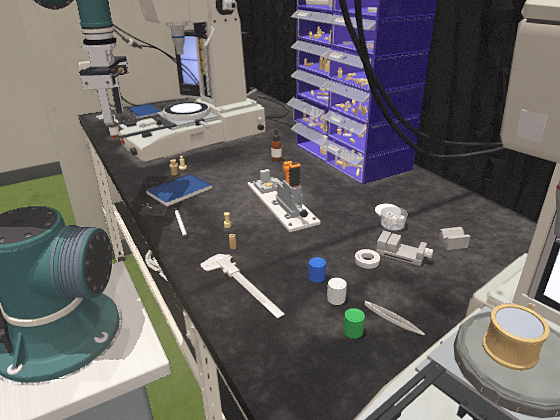

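The white cap is at top (row 218, col 364) and side (290, 337). Things it could be taken for:
- Blue cap at (216, 333)
- Green cap at (228, 401)
- White dish at (97, 273)
- White bead cup at (107, 297)

By the description it is the white one between blue and green. The clamp is at (182, 200), with its handle to the right. I'll pass over the clamp first for a close look.

Call:
{"op": "step_arm", "data": {
  "series": [
    [[-1,0.03,-0.035,0.03,0,0,-8],[-1,0.06,-0.07,0.06,0,0,-16],[-1,0.09,-0.105,0.08,0,0,-24],[-1,0.12,-0.14,0.1,0,0,-32],[-1,0.15,-0.175,0.12,0,0,-40],[-1,0.18,-0.21,0.12,0,0,-48],[-1,0.21,-0.25,0.12,0,0,-56],[-1,0.24,-0.285,0.12,0,0,-64]]
  ]
}}

```text
time: 1.8
eef_pos: [480.3, 209.5, 326.3]
tool_rot: [[0.005, 1.0, 0.002], [1.0, -0.005, 0.001], [0.001, 0.002, -1.0]]
wrist_force: [0.6, 1.3, 0.6]
gripper_width: 93.9
grasp_force: 0.0
```

Call:
{"op": "step_arm", "data": {
  "series": [
    [[-1,0,0,0,0,0,0],[-1,0,0,0,0,0,0],[-1,0,0,0,0,0,0],[-1,0,0,0,0,0,0],[-1,0,0,0,0,0,0],[-1,0,0,0,0,0,0],[-1,0,0,0,0,0,0],[-1,0,0,0,0,0,0]]
  ]
}}

```text
time: 2.6
eef_pos: [479.1, 211.5, 325.6]
tool_rot: [[-0.002, 1.0, 0.0], [1.0, 0.002, -0.0], [-0.0, 0.0, -1.0]]
wrist_force: [0.9, -0.4, 0.4]
gripper_width: 93.5
grasp_force: 0.0
```

```bash
python3 - <<'E'
from h import *
s=telemetry.observe();m=model("wrist");im,d=imaging.grab_frame("wrist");print(s["time"],np.round(s["eef_pos"],1),np.round(s["tool_rot"],3).tolist(),s["qpos"]);print(np.round(m["xyz"],1),np.round(m["attitude"],2).tolist())
Z={"handle_grip":120,"trigger_grip":119,"pocket":17,"clamp":0,"pad_face":38,"brass_plug_4":0}
for n,z in Z.items():
    for r in imaging.tip_of("wrist",n)[:3]:
        print(n,round(r["confidence"],2),np.round(r["pixel"]),np.round(unproj(m,r["pixel"],z=z),1))
save("w1",im)
E
```

```text
2.6 [479.1 211.5 325.6] [[-0.002, 1.0, 0.0], [1.0, 0.002, -0.0], [-0.0, 0.0, -1.0]] [ 3.07417949e-01  3.62311795e-02  1.18831446e+00 -8.16645551e-05
  1.91684652e+00  3.05756362e-01]
[479.3 278.  505.8] [[1.0, -0.0, -0.0], [0.0, 0.97, 0.23], [0.0, -0.23, 0.97]]
handle_grip 0.7 [270. 345.] [558.5 120.9 120. ]
trigger_grip 0.8 [239. 352.] [565.1 157.9 119. ]
pocket 0.96 [130. 344.] [569.3 281.6  17. ]
clamp 0.95 [185. 338.] [566.3 202.8   0. ]
pad_face 0.44 [164. 344.] [566.8 236.6  38. ]
brass_plug_4 0.7 [208. 224.] [400.  168.6   0. ]
brass_plug_4 0.63 [265. 204.] [366.1  79.4   0. ]
```

View pics/w1.png

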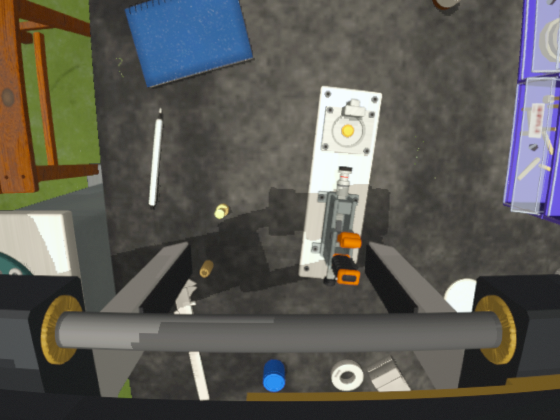

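Wrist view: the clamp's base corners are at about (row 88, col 322), (93, 381), (273, 301) and (278, 362). The pocket with its spigot is at (130, 347), the orange trigger at (240, 350) and the handle at (275, 347). The plugs are at (211, 221) and (268, 206).

```bash
python3 - <<'E'
from h import *
m=model("wrist")
im=cv2.imread("pics/w1.png");g=cv2.inRange(cv2.cvtColor(im,cv2.COLOR_BGR2HSV),(0,0,170),(180,60,255))
for rc,z in [((88,322),12),((93,381),12),((278,362),12),((273,301),12),((130.5,347.5),22.5),((131,347),24)]:
    print(rc,np.round(unproj(m,rc,z=z),1))
c=im[80:290,280:400];cv2.imwrite("pics/w1c.png",cv2.resize(c,None,fx=2.8,fy=2.8,interpolation=cv2.INTER_CUBIC))
E
```

```text
(88, 322) [538.6 335.6  12. ]
(93, 381) [618.7 330.1  12. ]
(278, 362) [606.6  63.1  12. ]
(273, 301) [514.1  71.6  12. ]
(130.5, 347.5) [572.8 279.8  22.5]
(131, 347) [571.9 279.1  24. ]
```

View pics/w1c.png

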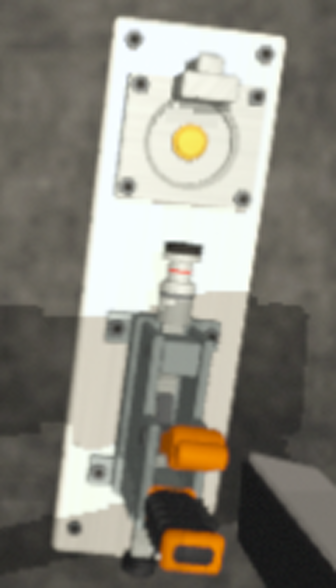

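Call:
{"op": "step_arm", "data": {
  "series": [
    [[-1,0,-0.04,0,0,0,0],[-1,0,-0.08,0,0,0,0],[-1,0,-0.12,0,0,0,0],[-1,0,-0.16,0,0,0,0],[-1,-0.005,-0.2,-0.02,0,0,0],[-1,-0.01,-0.24,-0.04,0,0,0],[-1,-0.012,-0.28,-0.06,0,0,0],[-1,-0.015,-0.32,-0.08,0,0,0]]
  ]
}}

```text
time: 3.75
eef_pos: [463.9, -110.5, 245.0]
tool_rot: [[-0.001, 1.0, 0.001], [1.0, 0.001, -0.0], [-0.0, 0.001, -1.0]]
wrist_force: [-0.3, 0.1, 0.1]
gripper_width: 94.2
grasp_force: 0.0
```

Call:
{"op": "step_arm", "data": {
  "series": [
    [[-1,0,-0.03,-0.02,0,0,0],[-1,0,-0.06,-0.04,0,0,0],[-1,0,-0.06,-0.06,0,0,0],[-1,0,-0.06,-0.06,0,0,0],[-1,0,-0.06,-0.06,0,0,0],[-1,0,-0.06,-0.06,0,0,0],[-1,0,-0.06,-0.06,0,0,0],[-1,0,-0.06,-0.06,0,0,0]]
  ]
}}

```text
time: 4.55
eef_pos: [464.9, -168.6, 186.7]
tool_rot: [[-0.002, 1.0, 0.002], [1.0, 0.002, -0.001], [-0.001, 0.002, -1.0]]
wrist_force: [-0.4, 0.1, 0.6]
gripper_width: 94.2
grasp_force: 0.0
```

```bash
python3 - <<'E'
from h import *
s=telemetry.observe();m=model("wrist");im,d=imaging.grab_frame("wrist");print(s["time"],np.round(s["eef_pos"],1),np.round(s["tool_rot"],3).tolist());print(np.round(m["xyz"],1),np.round(m["attitude"],2).tolist())
for r in imaging.tip_of("wrist","cap_center")[:3]: print(round(r["confidence"],2),np.round(r["pixel"]),np.round(unproj(m,r["pixel"],z=19),1))
for r in imaging.trace("wrist","cap")[:3]:
    k=r["pixels"];P=np.argwhere(k);print(round(r["confidence"],2),np.round(P.min(0)),P.max(0),im[k].mean(0))
    hs=[unproj(m,p,depth=d[tuple(p)]) for p in P[::5] if d[tuple(p)]>0];hs=np.array(hs)
    t=hs[hs[:,2]>np.percentile(hs[:,2],95)-3];print(np.round(t.mean(0),1),np.round((t.min(0)+t.max(0))/2,1),np.ptp(t,axis=0))
save("w2",im)
E
```

```text
4.55 [ 464.9 -168.6  186.7] [[-0.002, 1.0, 0.002], [1.0, 0.002, -0.001], [-0.001, 0.002, -1.0]]
[ 464.7 -101.8  366.9] [[1.0, -0.0, -0.0], [0.0, 0.97, 0.23], [0.0, -0.23, 0.97]]
0.87 [135. 286.] [ 473.  -105.4   19. ]
0.73 [280. 253.] [ 439.4 -255.7   19. ]
0.67 [204. 277.] [ 464.7 -173.3   19. ]
0.85 [114 269] [149 304] [ 94.72994129 186.74559687 254.19960861]
[ 472.9 -102.2   38.5] [ 473.2 -101.9   38.9] [31.84912412 31.27264126  3.84668162]
0.78 [187 263] [226 297] [232.33238905 229.2776204  218.87913126]
[ 467.8 -173.7   38.4] [ 466.9 -173.7   38.5] [31.47587653 32.20754637  3.51191162]
0.75 [262 240] [302 273] [ 45.00631199 194.11091073  88.26239856]
[ 443.2 -254.7   38.3] [ 443.5 -254.9   38.5] [32.17075298 29.84524588  3.42816051]
```

View pics/w2.png

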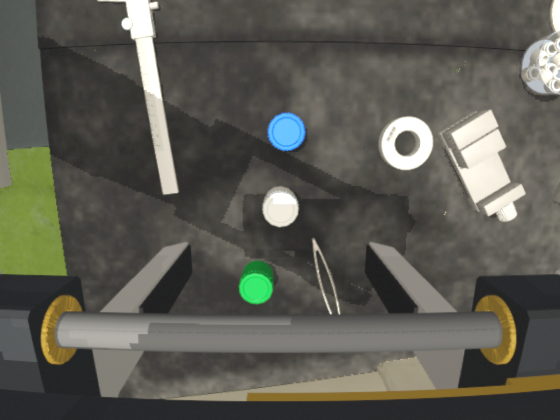

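Close view: the white cap is at (207, 280), between blue (132, 286) and green (282, 257), so the choice is confirmed. Its centre is at about (467, -173.5).

Call:
{"op": "step_arm", "data": {
  "series": [
    [[-1,0.001,-0.003,-0.04,0,0,0],[-1,0.001,-0.003,-0.08,0,0,0],[-1,0.001,-0.003,-0.12,0,0,0],[-1,0.001,-0.003,-0.145,0,0,0],[-1,0.001,-0.003,-0.165,0,0,0],[-1,0.001,-0.003,-0.173,0,0,0],[-1,0.001,-0.003,-0.173,0,0,0],[-1,0.001,-0.003,-0.173,0,0,0]]
  ]
}}

```text
time: 5.5
eef_pos: [466.1, -172.2, 13.7]
tool_rot: [[-0.001, 1.0, 0.002], [1.0, 0.001, -0.001], [-0.001, 0.002, -1.0]]
wrist_force: [-0.1, -0.2, 0.5]
gripper_width: 94.0
grasp_force: 0.0
```

Call:
{"op": "step_arm", "data": {
  "series": [
    [[1,0,0,0,0,0,0],[1,0,0,0,0,0,0],[1,0,0,0,0,0,0],[1,0,0,0,0,0,0],[1,0,0,0,0,0,0],[1,0,0,0,0,0,0],[1,0,0,0,0,0,0],[1,0,0,0,0,0,0]]
  ],
  "grip_force": 12
}}

```text
time: 6.3
eef_pos: [465.3, -171.8, 12.5]
tool_rot: [[-0.001, 1.0, 0.0], [1.0, 0.001, 0.0], [0.0, 0.0, -1.0]]
wrist_force: [0.2, -0.3, -0.4]
gripper_width: 33.6
grasp_force: 12.3
```

Call:
{"op": "step_arm", "data": {
  "series": [
    [[1,0,0,0.02,0,0,0],[1,0,0,0.06,0,0,0],[1,0,0,0.1,0,0,0],[1,0.01,0.02,0.14,0,0,0],[1,0.03,0.06,0.17,0,0,-1],[1,0.04,0.1,0.19,0,0,-2],[1,0.05,0.14,0.2,0,0,-3],[1,0.06,0.18,0.2,0,0,-5]]
  ]
}}

```text
time: 7.1
eef_pos: [526.6, 9.7, 215.1]
tool_rot: [[0.088, 0.996, 0.005], [0.996, -0.088, -0.0], [-0.0, 0.005, -1.0]]
wrist_force: [0.4, -0.1, -0.4]
gripper_width: 34.6
grasp_force: 12.0
```

Call:
{"op": "step_arm", "data": {
  "series": [
    [[1,0.01,0.04,0,0,0,0],[1,0.02,0.08,0,0,0,0],[1,0.03,0.12,0,0,0,0],[1,0.04,0.16,0,0,0,0],[1,0.045,0.19,0,0,0,0],[1,0.045,0.19,0,0,0,0],[1,0.045,0.19,0,0,0,0],[1,0.045,0.19,0,0,0,0]]
  ]
}}

```text
time: 7.9
eef_pos: [570.2, 197.2, 212.4]
tool_rot: [[0.087, 0.996, -0.0], [0.996, -0.087, -0.001], [-0.001, -0.0, -1.0]]
wrist_force: [0.5, -1.5, -0.5]
gripper_width: 34.0
grasp_force: 12.0
```

```bash
python3 - <<'E'
from h import *
s=telemetry.observe();m=model("wrist");im,d=imaging.grab_frame("wrist");print(s["time"],np.round(s["eef_pos"],1),np.round(s["tool_rot"],3).tolist(),s["gripper_width"]);print(np.round(m["xyz"],1))
for n,z in [("pocket",17),("clamp",0),("pad_face",38),("trigger_grip",119)]:
  for r in imaging.tip_of("wrist",n)[:2]: print(n,round(r["confidence"],2),np.round(r["pixel"],1),np.round(unproj(m,r["pixel"],z=z),1))
hsv=cv2.cvtColor(im,cv2.COLOR_RGB2HSV);k=cv2.inRange(hsv,(20,120,120),(32,255,255))
n,l,st,c=cv2.connectedComponentsWithStats(k)
for i in range(1,n):
    if st[i,4]>30: print("yellow",c[i],st[i,4],np.round(unproj(m,c[i][::-1],z=22.5),1))
for r in imaging.trace("wrist","cap")[:2]:
    k=r["pixels"];P=np.argwhere(k);print("cap",round(r["confidence"],2),P.min(0),P.max(0),im[k].mean(0))
    hs=np.array([unproj(m,p,depth=d[tuple(p)]) for p in P[::5] if d[tuple(p)]>0])
    t=hs[hs[:,2]>np.percentile(hs[:,2],95)-4];print(np.round(t.min(0)),np.round(t.max(0)),np.round(t.mean(0)))
save("w3",cv2.resize(im,None,fx=1.4,fy=1.4))
E
```

```text
7.9 [570.2 197.2 212.4] [[0.087, 0.996, -0.0], [0.996, -0.087, -0.001], [-0.001, -0.0, -1.0]] 34.0434451326324
[576.4 263.6 392.6]
pocket 0.86 [115.2 271.7] [571.3 280.8  17. ]
pocket 0.26 [161.7 272.8] [568.1 233.   17. ]
clamp 0.5 [229.  133.7] [398.4 169.    0. ]
pad_face 0.63 [158.5 271.8] [567.9 238.   38. ]
yellow [273.25       115.09803922] 204 [573.  280.5  22.5]
yellow [132.57142857 232.14285714] 126 [406.7 171.   22.5]
yellow [188.97127937 337.44386423] 383 [449.5  35.9  22.5]
yellow [367.44318182 337.75284091] 352 [661.7  16.7  22.5]
cap 0.81 [228 244] [313 313] [178.37484511 174.02581578 160.27736473]
[554. 178. 235.] [587. 212. 240.] [570. 196. 238.]
cap 0.47 [224 116] [243 140] [185.96632997 176.003367   112.17508418]
[394. 165.  35.] [405. 175.  38.] [400. 170.  37.]
```

View pics/w3.png

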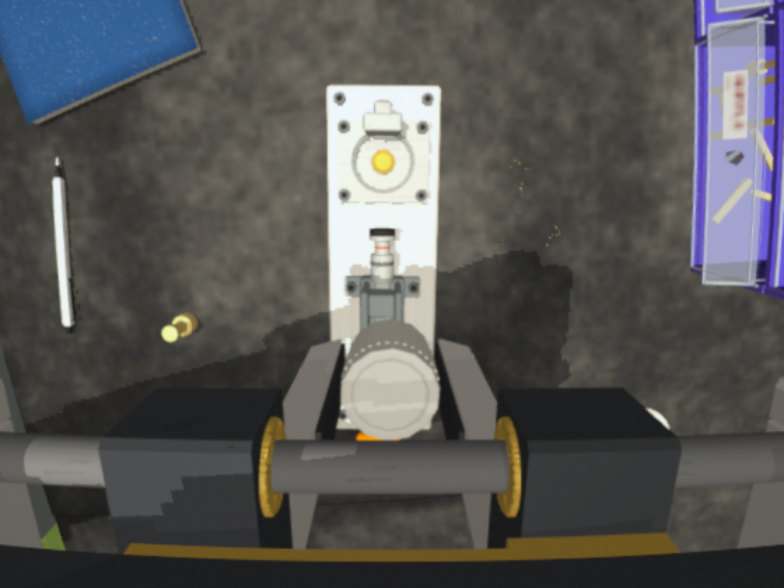

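View: the spigot is at (161, 383) in the enlarged picture, the pad at (233, 382), and the cap is held upright and centred at (395, 390). The tool is aligned with the clamp. Moving to hover over the pocket.

Call:
{"op": "step_arm", "data": {
  "series": [
    [[1,0.001,0.03,0,0,0,0],[1,0.002,0.06,0,0,0,0],[1,0.003,0.084,-0.03,0,0,0],[1,0.003,0.084,-0.07,0,0,0],[1,0.003,0.084,-0.11,0,0,0],[1,0.003,0.084,-0.135,0,0,0],[1,0.003,0.084,-0.147,0,0,0],[1,0.003,0.084,-0.147,0,0,0]]
  ]
}}

```text
time: 9.0
eef_pos: [572.2, 281.4, 63.4]
tool_rot: [[0.087, 0.996, -0.004], [0.996, -0.087, -0.001], [-0.002, -0.004, -1.0]]
wrist_force: [0.9, -0.2, -0.8]
gripper_width: 33.6
grasp_force: 12.0
```

```bash
python3 - <<'E'
from h import *
s=telemetry.observe();m=model("wrist");im,d=imaging.grab_frame("wrist");print(s["time"],np.round(s["eef_pos"],1),s["gripper_width"]);print(np.round(m["xyz"],1))
save("w4",cv2.resize(im[60:360,130:430],None,fx=1.95,fy=1.95))
# depth-based profile along clamp axis through pocket
P=np.argwhere(d>0);P=P[(P[:,0]<330)]
X=np.array([unproj(m,p,depth=d[tuple(p)]) for p in P[::3]])
u=np.array([.087,.996,0]);v=np.array([.996,-.087,0]);o=np.array([573,280.5,0])
a=(X-o)@u;b=(X-o)@v;z=X[:,2]
k=(z>76)&(z<95)&(abs(a)<25)&(abs(b)<25);print("cap top a,b",[np.round(f(q[k]),1) for q in(a,b,z) for f in(np.min,np.max)])
k=(z>45)&(z<58)&(a>5)&(a<50)&(abs(b)<20);print("stop",k.sum(),[np.round(f(q[k]),1) for q in(a,b,z) for f in(np.min,np.max)] if k.any() else "")
k=(z>20)&(z<29)&(abs(a)<45)&(abs(b)<45);print("nest",k.sum(),[np.round(np.percentile(q[k],f),1) for q in(a,b,z) for f in(2,98)])
E
```

```text
9.0 [572.2 281.4  63.4] 33.55242367900264
[578.9 348.  243.6]
cap top a,b [np.float64(-18.1), np.float64(15.8), np.float64(-24.9), np.float64(25.0), np.float64(76.1), np.float64(94.9)]
stop 485 [np.float64(5.2), np.float64(38.7), np.float64(-15.6), np.float64(13.3), np.float64(45.1), np.float64(57.9)]
nest 936 [np.float64(-4.9), np.float64(29.6), np.float64(-32.2), np.float64(31.8), np.float64(21.1), np.float64(27.4)]
```

View pics/w4.png

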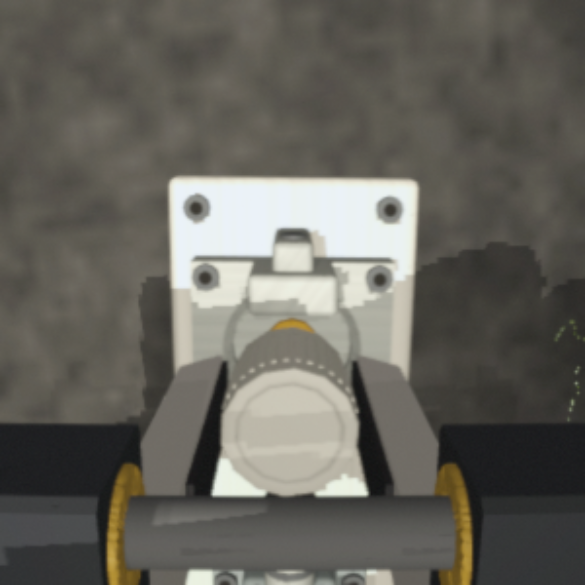

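View: the cap is at (430, 290) and centred sideways on the spigot (325, 293) and the nest. Depth puts it about 1 mm short of centre on the pad side, which is what I wanted. Lowering.

Call:
{"op": "step_arm", "data": {
  "series": [
    [[1,0,0,-0.01,0,0,0],[1,0,0,-0.018,0,0,0],[1,0,0,-0.024,0,0,0],[1,0,0,-0.028,0,0,0],[1,0,0,-0.031,0,0,0],[1,0,0,-0.034,0,0,0],[1,0,0,-0.035,0,0,0],[1,0,0,-0.035,0,0,0]]
  ]
}}

```text
time: 9.85
eef_pos: [573.2, 282.2, 30.4]
tool_rot: [[0.086, 0.996, -0.0], [0.996, -0.086, -0.0], [-0.0, -0.0, -1.0]]
wrist_force: [0.2, 0.1, -0.3]
gripper_width: 33.8
grasp_force: 12.0
```

Call:
{"op": "step_arm", "data": {
  "series": [
    [[1,0,0,-0.0005,0,0,0],[1,0,0,-0.001,0,0,0],[1,0,0,-0.001,0,0,0],[0.6,0,0,-0.001,0,0,0],[0.3,0,0,-0.001,0,0,0],[0,0,0,-0.001,0,0,0],[-0.4,0,0,-0.001,0,0,0],[-0.6,0,0,-0.001,0,0,0]]
  ]
}}

```text
time: 10.65
eef_pos: [573.4, 282.2, 29.7]
tool_rot: [[0.086, 0.996, 0.0], [0.996, -0.086, 0.0], [0.0, 0.0, -1.0]]
wrist_force: [-0.0, -0.1, 0.3]
gripper_width: 54.4
grasp_force: 0.0
```

Call:
{"op": "step_arm", "data": {
  "series": [
    [[-0.6,0,0,0.02,0,0,0],[-0.6,0,0,0.05,0,0,0],[-0.6,0,0,0.09,0,0,0],[-0.6,0,-0.02,0.13,0,0,0],[-0.6,0,-0.05,0.16,0,0,0],[-0.6,0,-0.08,0.17,0,0,0],[-0.6,0,-0.08,0.17,0,0,0],[-0.6,0,-0.08,0.17,0,0,0]]
  ]
}}

```text
time: 11.45
eef_pos: [573.3, 202.0, 199.7]
tool_rot: [[0.087, 0.996, 0.001], [0.996, -0.087, 0.001], [0.001, 0.0, -1.0]]
wrist_force: [0.4, -0.4, -0.4]
gripper_width: 74.9
grasp_force: 0.0
```

```bash
python3 - <<'E'
from h import *
s=telemetry.observe();m=model("wrist");im,d=imaging.grab_frame("wrist");print(s["time"],np.round(s["eef_pos"],1),s["gripper_width"])
save("w5",cv2.resize(im[30:330,130:430],None,fx=1.95,fy=1.95))
for n,z in [("cap_center",36),("pad_face",38)]:
  for r in imaging.tip_of("wrist",n)[:2]: print(n,round(r["confidence"],2),np.round(r["pixel"],1),np.round(unproj(m,r["pixel"],z=z),1))
for r in imaging.trace("wrist","cap")[:1]:
    P=np.argwhere(r["pixels"]);X=np.array([unproj(m,p,depth=d[tuple(p)]) for p in P if d[tuple(p)]>0])
    t=X[X[:,2]>np.percentile(X[:,2],95)-3];print(np.round(t.min(0)),np.round(t.max(0)),np.round(np.median(t,0),1))
E
```

```text
11.45 [573.3 202.  199.7] 74.88071579215627
cap_center 0.74 [117.1 266.1] [569.6 283.1  36. ]
pad_face 0.52 [169.2 266.9] [565.8 234.2  38. ]
[557. 264.  54.] [591. 296.  58.] [573.8 280.1  55.4]
```

View pics/w5.png

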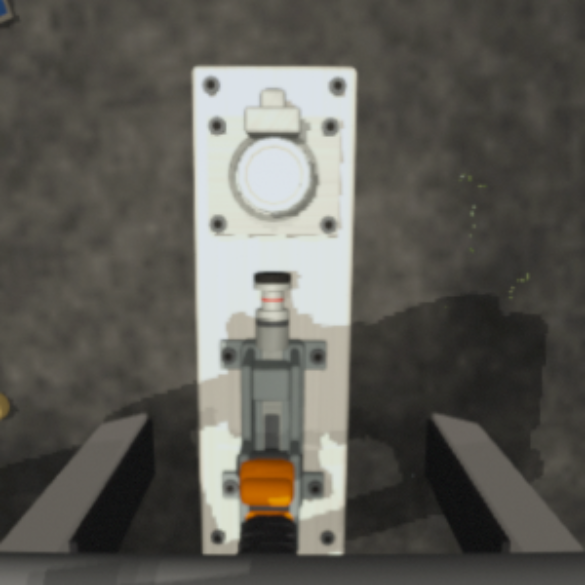

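View: the cap stands seated in the pocket at (175, 273), with its top measured 55 mm up as expected. The pad is at (278, 272) with its red line at (300, 272), and the trigger is at (485, 268). Next I turn the tool 90° and go over the handle and trigger.

Call:
{"op": "step_arm", "data": {
  "series": [
    [[-1,-0.002,-0.01,0,0,0,8],[-1,-0.004,-0.02,0,0,0,16],[-1,-0.006,-0.03,0,0,0,24],[-1,-0.008,-0.04,0,0,0,32],[-1,-0.01,-0.05,0,0,0,40],[-1,-0.012,-0.06,0,0,0,48],[-1,-0.013,-0.07,0,0,0,56],[-1,-0.013,-0.07,0,0,0,64]]
  ]
}}

```text
time: 12.45
eef_pos: [559.9, 132.0, 198.5]
tool_rot: [[-0.861, 0.509, -0.002], [0.509, 0.861, -0.0], [0.001, -0.001, -1.0]]
wrist_force: [-0.0, 0.8, -0.0]
gripper_width: 94.1
grasp_force: 0.0
```

Call:
{"op": "step_arm", "data": {
  "series": [
    [[-1,0,0,0,0,0,8],[-1,0,0,0,0,0,16],[-1,0,0,0,0,0,26],[-1,0,0,0,0,0,26],[-1,0,0,0,0,0,26],[-1,0,0,0,0,0,26],[-1,0,0,0,0,0,26],[-1,0,0,0,0,0,26]]
  ]
}}

```text
time: 13.25
eef_pos: [560.3, 132.2, 199.5]
tool_rot: [[-0.996, 0.087, -0.0], [0.087, 0.996, 0.0], [0.0, 0.0, -1.0]]
wrist_force: [0.2, -0.9, 0.2]
gripper_width: 93.9
grasp_force: 0.0
```

```bash
python3 - <<'E'
from h import *
s=telemetry.observe();m=model("wrist");im,d=imaging.grab_frame("wrist");print(s["time"],np.round(s["eef_pos"],1),np.round(s["tool_rot"],3).tolist(),s["qpos"].round(2) if hasattr(s["qpos"],"round") else s["qpos"])
save("w6",im)
for n,z in [("pad_face",38),("handle_grip",120),("trigger_grip",119),("cap_center",36)]:
  for r in imaging.tip_of("wrist",n)[:2]: print(n,round(r["confidence"],2),np.round(r["pixel"],1),np.round(unproj(m,r["pixel"],z=z),1))
print(proj(m,[[559.5,121.5,120],[562.6,157.4,119],[573.4-14*.09,280.7-14,38]]))
for q in("handle_grip","trigger_grip"):
  for r in imaging.trace("wrist",q)[:1]:
    P=np.argwhere(r["pixels"]);X=np.array([unproj(m,p,depth=d[tuple(p)]) for p in P if d[tuple(p)]>0]);X=X[X[:,2]>108]
    if len(X):print(q,np.round(np.percentile(X,[2,50,98],axis=0),1).tolist())
E
```

```text
13.25 [560.3 132.2 199.5] [[-0.996, 0.087, -0.0], [0.087, 0.996, 0.0], [0.0, 0.0, -1.0]] [ 0.13  0.15  1.32  0.    1.68 -1.35]
pad_face 0.74 [197.6 378.7] [566.1 231.7  38. ]
handle_grip 0.83 [216.8 261.8] [555.9 120.2 120. ]
handle_grip 0.49 [ 32.3 300.7] [428.3 159.4 120. ]
trigger_grip 0.66 [218.2 313.9] [560.7 159.5 119. ]
cap_center 0.59 [196.9 424.7] [569.8 279.   36. ]
cap_center 0.57 [136.3  48.8] [475.6 -88.3  36. ]
[[221.23292275 263.93585794]
 [220.81999208 311.2865838 ]
 [200.62519609 413.42287855]]
handle_grip [[545.1, 114.1, 110.1], [555.9, 128.1, 136.6], [569.3, 165.3, 146.5]]
trigger_grip [[549.9, 149.4, 110.3], [558.1, 156.6, 133.1], [569.5, 166.0, 137.4]]
```

View pics/w6.png

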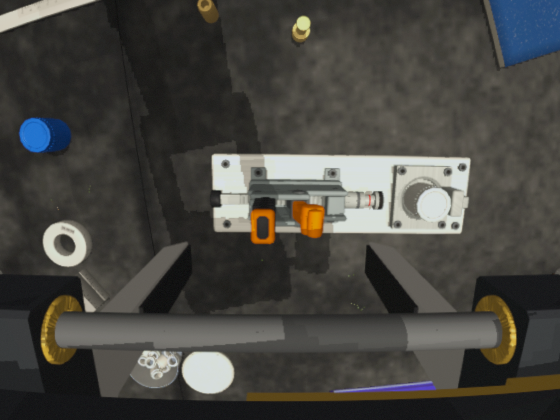

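View: the handle is at (225, 262), the trigger at (218, 312), the pad at (199, 378) and the cap at (204, 433). All lie between the open fingers, in line with the tool. Lowering around the handle and trigger.

Call:
{"op": "step_arm", "data": {
  "series": [
    [[-1,0,-0.001,-0.02,0,0,0],[-1,0,-0.001,-0.04,0,0,0],[-1,0,-0.001,-0.06,0,0,0],[-1,0,-0.001,-0.075,0,0,0],[-1,0,-0.001,-0.088,0,0,0],[-1,0,-0.001,-0.097,0,0,0],[-1,0,-0.001,-0.097,0,0,0],[-1,0,-0.001,-0.097,0,0,0]]
  ]
}}

```text
time: 14.4
eef_pos: [560.7, 131.2, 103.0]
tool_rot: [[-0.996, 0.086, 0.001], [0.086, 0.996, 0.0], [-0.001, 0.0, -1.0]]
wrist_force: [0.7, 0.5, 0.3]
gripper_width: 94.2
grasp_force: 0.0
```

```bash
cat > pad.py <<'E'
from h import *
import sys
s=telemetry.observe();m=model("wrist");im,d=imaging.grab_frame("wrist");print(s["time"],np.round(s["eef_pos"],1),np.round(s["wrist_force"],1),s["gripper_width"],s["grasp_force"])
u=np.array([.087,.996,0]);v=np.array([.996,-.087,0]);o=np.array([573.4,280.7,0])-81.8*u
# rectified side strip: plane z=38+9 (top of pad) along clamp axis, 0.25mm/px
a=np.arange(0,110,.25);b=np.arange(-20,20,.25)
A,B=np.meshgrid(a,b);z=float(sys.argv[2]) if len(sys.argv)>2 else 42
q=proj(m,(o+A.reshape(-1,1)*u+B.reshape(-1,1)*v)+[0,0,z]).astype(np.float32)
st=cv2.remap(im,q[:,1].reshape(A.shape),q[:,0].reshape(A.shape),cv2.INTER_CUBIC)
cv2.imwrite("pics/strip_%s.png"%sys.argv[1],cv2.cvtColor(cv2.resize(st,None,fx=1.8,fy=1.8),cv2.COLOR_RGB2BGR))
c=st.astype(int);red=(c[...,0]-np.maximum(c[...,1],c[...,2]))>25
blk=c.max(2)<70
f=lambda k:[(float(x),int(n)) for x,n in zip(a,k.sum(0)) if n>8]
r=f(red);print("red cols",r[:1],r[-1:],len(r)); 
k=[(x,n) for x,n in f(blk) if 20<x<80];print("black",k[:1],k[-1:],len(k))
for n in("pad_face",):
  for r in imaging.tip_of("wrist",n)[:1]: print(n,round(r["confidence"],2),np.round((unproj(m,r["pixel"],z=38)-o)@u,1))
E
python3 pad.py a; python3 - <<'E'
import cv2,sys
sys.path.insert(0,'.')
from h import *
im,d=imaging.grab_frame("wrist")
st=cv2.imread("pics/strip_a.png");im=cv2.cvtColor(im,cv2.COLOR_RGB2BGR)
im=cv2.resize(im[60:330],None,fx=1.4,fy=1.4);im=im[:, :784]
o=np.zeros((im.shape[0]+st.shape[0],max(im.shape[1],st.shape[1]),3),np.uint8);o[:im.shape[0],:im.shape[1]]=im;o[im.shape[0]:,:st.shape[1]]=st
print(o.shape);cv2.imwrite("pics/w7.png",o[:600,:800])
E
```

```text
14.4 [560.7 131.2 103. ] [0.7 0.5 0.3] 94.1935656789655 0.0
red cols [(20.75, 9)] [(23.25, 23)] 11
black [(31.25, 10)] [(35.75, 20)] 19
pad_face 0.81 33.6
(666, 792, 3)
```

View pics/w7.png

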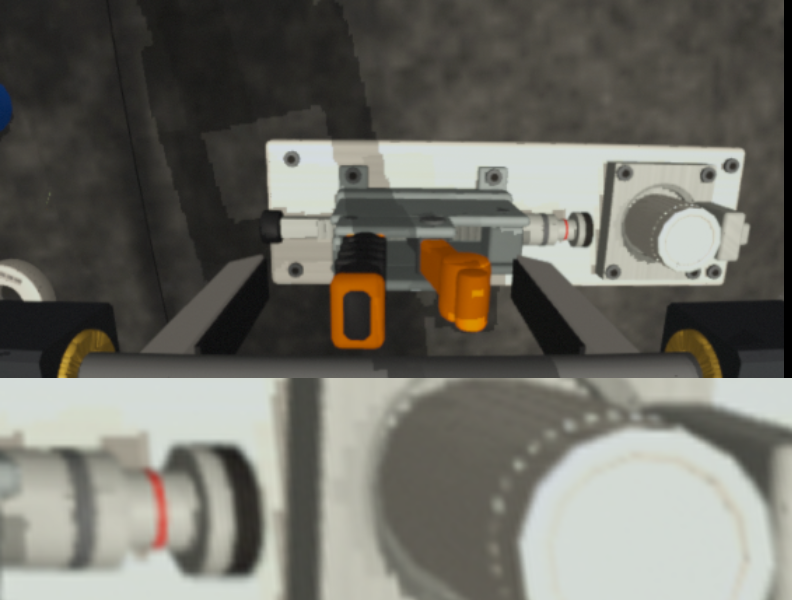

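View: the fingers straddle the handle (310, 357) and trigger (300, 470). The pad is at (230, 585) with its red line at (230, 566), clear of the sleeve, and the cap is seated. That was the tenth picture, so from here I go by numbers: first a full stroke, then measure.

Call:
{"op": "step_arm", "data": {
  "series": [
    [[-0.5,0,0,0,0,0,0],[-0.3,0,0,0,0,0,0],[-0.1,0,0,0,0,0,0],[0.1,0,0,0,0,0,0],[0.25,0,0,0,0,0,0],[0.25,0,0,0,0,0,0],[0.25,0,0,0,0,0,0],[0.25,0,0,0,0,0,0]]
  ],
  "grip_force": 22
}}

```text
time: 15.35
eef_pos: [560.9, 131.4, 104.4]
tool_rot: [[-0.996, 0.086, 0.002], [0.086, 0.996, -0.0], [-0.002, 0.0, -1.0]]
wrist_force: [-0.5, 1.6, 7.0]
gripper_width: 36.2
grasp_force: 15.8
```

```bash
cat >> pad.py <<'E'
row=lambda z:np.median(z,axis=0)
b0=slice(66,100)
p=row(c[b0])            # central band profile
print("R-GB",[int(x) for x in (p[:,0]-p[:,1:].max(1))[40:220:4]])
print("lum a=4..70",[int(x) for x in p.mean(1)[16:280:4]])
print("red peak",a[np.argmax(p[:,0]-p[:,1:].max(1))])
E
python3 pad.py b
```

```text
15.35 [560.9 131.4 104.4] [-0.5  1.6  7. ] 36.21745909164822 15.790784060955048
red cols [(31.75, 15)] [(34.25, 12)] 11
black [(41.0, 9)] [(46.75, 22)] 24
pad_face 0.67 44.5
R-GB [1, 0, 0, 0, 0, 0, 0, 0, 0, 0, 0, 0, 0, 0, 0, 1, 0, 0, 0, 0, -1, -1, 15, 84, 43, 1, 0, 0, 0, 0, 0, 0, 0, 1, 2, 2, 3, 1, 0, 0, 0, 0, 0, 0, 1]
lum a=4..70 [193, 192, 184, 157, 92, 147, 183, 187, 186, 187, 187, 188, 188, 188, 187, 190, 192, 152, 110, 105, 139, 191, 190, 190, 189, 188, 189, 189, 181, 147, 167, 185, 184, 179, 136, 83, 153, 186, 185, 128, 47, 44, 43, 81, 166, 183, 178, 165, 138, 116, 99, 90, 90, 90, 90, 90, 90, 91, 90, 91, 90, 91, 90, 91, 100, 101]
red peak 33.25
```

Call:
{"op": "step_arm", "data": {
  "series": [
    [[0,0,0,0,0,0,0],[-0.2,0,0,0,0,0,0],[-0.4,0,0,0,0,0,0],[-0.6,0,0,0,0,0,0],[-0.7,0,0,0,0,0,0],[-0.7,0,0,0,0,0,0],[-0.7,0,0,0,0,0,0],[-0.7,0,0,0,0,0,0]]
  ]
}}

```text
time: 16.25
eef_pos: [560.2, 130.9, 102.4]
tool_rot: [[-0.996, 0.086, -0.0], [0.086, 0.996, -0.0], [0.0, -0.0, -1.0]]
wrist_force: [-0.5, -0.4, 0.5]
gripper_width: 79.8
grasp_force: 0.0
```

Call:
{"op": "step_arm", "data": {
  "series": [
    [[-0.5,0,0,0,0,0,0],[-0.3,0,0,0,0,0,0],[-0.1,0,0,0,0,0,0],[0.1,0,0,0,0,0,0],[0.25,0,0,0,0,0,0],[0.25,0,0,0,0,0,0],[0.25,0,0,0,0,0,0],[0.25,0,0,0,0,0,0]]
  ]
}}

```text
time: 17.05
eef_pos: [560.8, 131.4, 104.6]
tool_rot: [[-0.996, 0.086, 0.002], [0.086, 0.996, 0.001], [-0.002, 0.001, -1.0]]
wrist_force: [-1.8, 0.5, 6.5]
gripper_width: 36.2
grasp_force: 22.0
```

```bash
python3 pad.py c
```

```text
17.05 [560.8 131.4 104.6] [-1.8  0.5  6.5] 36.16371425149444 22.000721096992493
red cols [(43.5, 9)] [(46.25, 22)] 12
black [(53.75, 10)] [(59.75, 21)] 25
pad_face 0.74 56.2
R-GB [-1, -1, 0, 0, 0, 0, 0, 0, 0, 0, 0, 0, 0, 0, 0, 0, 0, 0, 0, 0, -1, 0, 0, 0, 0, 0, 0, 0, 0, 0, 0, 0, 0, 0, 7, 95, 64, 0, 0, 0, 0, 0, 0, 0, 0]
lum a=4..70 [193, 192, 192, 192, 192, 193, 193, 193, 192, 192, 192, 192, 192, 190, 185, 156, 91, 125, 179, 186, 187, 186, 187, 187, 188, 189, 189, 190, 190, 170, 118, 105, 126, 176, 190, 190, 189, 187, 185, 185, 181, 135, 157, 186, 185, 179, 144, 82, 126, 180, 185, 156, 62, 42, 43, 46, 71, 90, 90, 90, 91, 91, 91, 91, 97, 98]
red peak 45.25
```

Call:
{"op": "step_arm", "data": {
  "series": [
    [[0,0,0,0,0,0,0],[-0.2,0,0,0,0,0,0],[-0.4,0,0,0,0,0,0],[-0.6,0,0,0,0,0,0],[-0.7,0,0,0,0,0,0],[-0.7,0,0,0,0,0,0],[-0.7,0,0,0,0,0,0],[-0.7,0,0,0,0,0,0]]
  ]
}}

```text
time: 17.95
eef_pos: [560.2, 130.9, 102.4]
tool_rot: [[-0.996, 0.086, -0.0], [0.086, 0.996, -0.0], [0.0, -0.0, -1.0]]
wrist_force: [-0.4, -0.0, 1.2]
gripper_width: 79.8
grasp_force: 0.0
```

Call:
{"op": "step_arm", "data": {
  "series": [
    [[-0.5,0,0,0,0,0,0],[-0.4,0,0,0,0,0,0],[-0.3,0,0,0,0,0,0],[-0.2,0,0,0,0,0,0],[-0.2,0,0,0,0,0,0],[-0.2,0,0,0,0,0,0],[-0.2,0,0,0,0,0,0],[-0.2,0,0,0,0,0,0]]
  ]
}}

```text
time: 18.75
eef_pos: [560.7, 134.3, 103.8]
tool_rot: [[-0.996, 0.085, 0.002], [0.085, 0.996, 0.006], [-0.001, 0.006, -1.0]]
wrist_force: [-1.3, 6.9, 3.5]
gripper_width: 56.3
grasp_force: 3.4
```

```bash
python3 pad.py d
```

```text
18.75 [560.7 134.3 103.8] [-1.3  6.9  3.5] 56.3496148465159 3.365628272294998
red cols [(46.25, 10)] [(49.0, 18)] 12
black [(56.25, 9)] [(62.5, 10)] 26
pad_face 0.75 58.5
R-GB [0, 0, -1, 0, 0, 0, 0, 0, 0, -1, 0, 0, 0, 0, 1, 0, 0, 0, 0, 0, 0, 0, 0, 0, 0, 0, 0, 0, -1, 0, 1, 0, 0, 1, 0, 0, -1, 33, 107, 30, 0, 0, 0, 0, -1]
lum a=4..70 [144, 178, 193, 192, 192, 192, 192, 193, 192, 192, 192, 192, 192, 192, 192, 192, 190, 168, 105, 88, 156, 183, 186, 186, 188, 188, 188, 189, 189, 189, 190, 185, 142, 106, 107, 149, 187, 190, 189, 188, 185, 185, 185, 167, 133, 173, 186, 182, 158, 99, 85, 154, 184, 182, 121, 47, 43, 43, 53, 82, 90, 91, 91, 91, 101, 100]
red peak 48.0
```

Call:
{"op": "step_arm", "data": {
  "series": [
    [[-0.15,0,0,0,0,0,0],[-0.1,0,0,0,0,0,0],[-0.05,0,0,0,0,0,0],[0,0,0,0,0,0,0],[0,0,0,0,0,0,0],[0,0,0,0,0,0,0],[0,0,0,0,0,0,0],[0,0,0,0,0,0,0]]
  ]
}}

```text
time: 19.65
eef_pos: [561.0, 134.6, 104.6]
tool_rot: [[-0.996, 0.085, 0.003], [0.085, 0.996, 0.007], [-0.003, 0.007, -1.0]]
wrist_force: [-0.7, 7.4, 4.9]
gripper_width: 46.9
grasp_force: 3.5
```

```bash
python3 pad.py e
```

```text
19.65 [561.  134.6 104.6] [-0.7  7.4  4.9] 46.912621778185134 3.532652333378792
red cols [(49.5, 9)] [(52.25, 24)] 12
black [(59.5, 9)] [(66.0, 9)] 27
pad_face 0.83 63.8
R-GB [0, 0, 0, 0, 0, 0, 0, 0, -1, 0, 0, 0, 0, 0, 0, 0, 0, 0, 0, 0, 0, 0, 0, 1, 1, 0, 0, 0, -1, 0, 0, -1, 0, 0, 0, 0, 0, 1, 0, 0, 10, 88, 59, 2, 0]
lum a=4..70 [118, 150, 184, 175, 172, 189, 193, 193, 193, 192, 192, 192, 192, 193, 193, 193, 192, 193, 192, 191, 187, 154, 88, 120, 178, 186, 186, 186, 187, 188, 188, 187, 185, 185, 190, 176, 123, 105, 120, 176, 189, 189, 189, 187, 185, 186, 181, 141, 159, 185, 185, 179, 151, 86, 116, 185, 184, 163, 70, 43, 43, 44, 69, 90, 102, 97]
red peak 51.25
```

Call:
{"op": "step_arm", "data": {
  "series": [
    [[0.03,0,0,0,0,0,0],[0.06,0,0,0,0,0,0],[0.09,0,0,0,0,0,0],[0.1,0,0,0,0,0,0],[0.1,0,0,0,0,0,0],[0.1,0,0,0,0,0,0],[0.1,0,0,0,0,0,0],[0.1,0,0,0,0,0,0]]
  ]
}}

```text
time: 20.55
eef_pos: [561.2, 134.4, 104.7]
tool_rot: [[-0.996, 0.085, 0.004], [0.085, 0.996, 0.006], [-0.003, 0.006, -1.0]]
wrist_force: [-1.3, 7.1, 4.7]
gripper_width: 42.5
grasp_force: 3.8
```

```bash
cat >> pad.py <<'E'
w=np.clip(p[:,0]-p[:,1:].max(1),0,None);w[w<15]=0;rc=(a*w).sum()/max(w.sum(),1)
L=p.mean(1);k=(a>rc-14)&(a<rc-3) if w.sum()>0 else (a>38)&(a<50);wb=np.clip(170-L,0,None)*k
i=a[np.argmax(wb)];kk=abs(a-i)<3;bc=(a*wb*kk).sum()/(wb*kk).sum();print("red c",rc,"sum",w.sum(),"band",bc,"sep",rc-bc)
print("fine a",rc-12,[int(x) for x in L[(a>rc-12)&(a<rc+14)]])
E
python3 pad.py f
```

```text
20.55 [561.2 134.4 104.7] [-1.3  7.1  4.7] 42.49319415486733 3.7720804754644632
red cols [(51.25, 12)] [(54.0, 21)] 12
black [(61.5, 10)] [(67.75, 19)] 26
pad_face 0.63 65.9
R-GB [0, 0, 0, 1, 0, 0, 0, 0, 0, 0, 0, 0, 0, 0, 0, 0, 0, 0, 0, 0, 0, 0, 0, 0, 0, 0, 0, 0, 0, -1, 0, 1, 0, 0, 0, 0, 0, 0, 0, 0, 0, 0, 23, 97, 36]
lum a=4..70 [140, 175, 138, 156, 185, 174, 173, 189, 192, 192, 192, 192, 192, 192, 192, 192, 192, 192, 192, 192, 192, 190, 190, 147, 81, 127, 183, 186, 187, 187, 187, 187, 188, 188, 188, 189, 190, 166, 117, 104, 121, 179, 189, 189, 188, 186, 185, 186, 169, 134, 170, 185, 181, 176, 131, 76, 126, 185, 182, 145, 61, 42, 42, 44, 76, 101]
red peak 53.0
red c 53.075345247766045 sum 615.5 band 42.91362868179623 sep 10.161716565969812
fine a 41.075345247766045 [154, 140, 126, 117, 111, 106, 105, 104, 105, 106, 111, 121, 135, 151, 166, 179, 184, 188, 190, 189, 189, 189, 189, 189, 189, 188, 188, 188, 188, 188, 187, 186, 186, 185, 185, 185, 186, 185, 186, 186, 184, 182, 177, 169, 156, 143, 135, 134, 140, 148, 160, 170, 177, 183, 185, 185, 186, 185, 183, 181, 179, 177, 177, 176, 173, 167, 152, 131, 110, 91, 80, 76, 77, 84, 102, 126, 150, 169, 179, 185, 185, 185, 184, 182, 179, 176, 165, 145, 125, 102, 75, 61, 51, 44, 43, 42, 43, 43, 43, 42, 42, 42, 41, 44]
```

Call:
{"op": "step_arm", "data": {
  "series": [
    [[0.12,0,0,0,0,0,0],[0.14,0,0,0,0,0,0],[0.16,0,0,0,0,0,0],[0.17,0,0,0,0,0,0],[0.17,0,0,0,0,0,0],[0.17,0,0,0,0,0,0],[0.17,0,0,0,0,0,0],[0.17,0,0,0,0,0,0]]
  ]
}}

```text
time: 21.45
eef_pos: [561.1, 132.8, 104.7]
tool_rot: [[-0.996, 0.086, 0.003], [0.086, 0.996, 0.003], [-0.003, 0.003, -1.0]]
wrist_force: [-1.0, 3.2, 5.4]
gripper_width: 39.1
grasp_force: 6.9
```

```bash
python3 pad.py g | grep -v "lum\|R-GB\|fine"; cat > sep.py <<'E'
import cv2,numpy as np
for s in "abcdefg":
    im=cv2.imread(f"pics/strip_{s}.png");c=cv2.resize(im,(440,160),interpolation=cv2.INTER_AREA)[...,::-1].astype(float);a=np.arange(0,110,.25);p=np.median(c[66:100],axis=0)
    w=np.clip(p[:,0]-p[:,1:].max(1),0,None);w[w<15]=0;rc=(a*w).sum()/w.sum();L=p.mean(1)
    f=lambda lo,hi,t:(lambda q:(a*q).sum()/q.sum())(np.clip(t-L,0,None)*((a>rc+lo)&(a<rc+hi)))
    print(s,"red",rc.round(2),"band sep",(rc-f(-13,-8,170)).round(2),"padback",(f(3,7.5,165)-rc).round(2))
E
python3 sep.py
```

```text
21.45 [561.1 132.8 104.7] [-1.   3.2  5.4] 39.122378282419525 6.916878819465637
red cols [(51.75, 12)] [(54.5, 24)] 12
black [(42.0, 9)] [(68.25, 19)] 31
pad_face 0.86 64.5
red peak 53.5
red c 53.54067077872012 sum 648.5 band 44.93049695264885 sep 8.610173826071268
a red 22.34 band sep 10.74 padback 5.59
b red 33.19 band sep 10.57 padback 5.71
c red 45.36 band sep 10.43 padback 5.76
d red 47.97 band sep 10.54 padback 5.59
e red 51.34 band sep 10.32 padback 5.87
f red 53.07 band sep 10.16 padback 5.95
g red 53.54 band sep 8.98 padback 5.87
```

Call:
{"op": "step_arm", "data": {
  "series": [
    [[0.2,0,0,0,0,0,0],[0.23,0,0,0,0,0,0],[0.25,0,0,0,0,0,0],[0.25,0,0,0,0,0,0],[0.25,0,0,0,0,0,0],[0.25,0,0,0,0,0,0],[0.25,0,0,0,0,0,0],[0.25,0,0,0,0,0,0]]
  ]
}}

```text
time: 22.35
eef_pos: [561.0, 131.4, 104.6]
tool_rot: [[-0.996, 0.087, 0.003], [0.087, 0.996, 0.001], [-0.003, 0.001, -1.0]]
wrist_force: [-0.6, 0.1, 7.2]
gripper_width: 36.3
grasp_force: 22.0
```

```bash
python3 pad.py h | grep -v "lum\|R-GB\|fine"; sed -i 's/"abcdefg"/"fgh"/' sep.py; python3 sep.py
```

```text
22.35 [561.  131.4 104.6] [-0.6  0.1  7.2] 36.295258454272606 22.000386714935303
red cols [(52.0, 9)] [(54.75, 12)] 12
black [(43.25, 9)] [(68.5, 15)] 28
pad_face 0.88 66.1
red peak 53.75
red c 53.69193934557063 sum 626.5 band 46.69696052312908 sep 6.994978822441553
f red 53.07 band sep 10.16 padback 5.95
g red 53.54 band sep 8.98 padback 5.87
h red 53.69 band sep 8.34 padback 5.74
```

Call:
{"op": "step_arm", "data": {
  "series": [
    [[0,0,0,0,0,0,0],[-0.2,0,0,0,0,0,0],[-0.4,0,0,0,0,0,0],[-0.6,0,0.001,0,0,0,0],[-0.7,0,0.003,0,0,0,0],[-0.7,0,0.005,0,0,0,0],[-0.7,0,0.005,0,0,0,0],[-0.7,0,0.005,0,0,0,0]]
  ]
}}

```text
time: 23.25
eef_pos: [560.2, 136.1, 102.4]
tool_rot: [[-0.996, 0.086, -0.0], [0.086, 0.996, -0.0], [0.0, -0.0, -1.0]]
wrist_force: [0.1, -0.2, 0.4]
gripper_width: 79.9
grasp_force: 0.0
```

```bash
python3 pad.py i | grep -v "lum\|R-GB\|fine"
```

```text
23.25 [560.2 136.1 102.4] [ 0.1 -0.2  0.4] 79.91596833429968 0.0
red cols [(51.75, 9)] [(54.5, 21)] 12
black [(61.75, 9)] [(68.25, 26)] 27
pad_face 0.74 65.6
red peak 53.5
red c 53.58216654384672 sum 678.5 band 45.45588235294118 sep 8.126284190905537
```

Call:
{"op": "step_arm", "data": {
  "series": [
    [[-0.5,0,0,0,0,0,0],[-0.4,0,0,0,0,0,0],[-0.3,0,0,0,0,0,0],[-0.22,0,0,0,0,0,0],[-0.17,0,0,0,0,0,0],[-0.12,0,0,0,0,0,0],[-0.1,0,0,0,0,0,0],[-0.1,0,0,0,0,0,0]]
  ]
}}

```text
time: 24.15
eef_pos: [560.6, 137.3, 103.1]
tool_rot: [[-0.996, 0.086, 0.001], [0.086, 0.996, 0.002], [-0.001, 0.002, -1.0]]
wrist_force: [0.5, 5.8, 4.4]
gripper_width: 51.7
grasp_force: 2.6
```

```bash
python3 pad.py j | grep -v "lum\|R-GB\|fine"
```

```text
24.15 [560.6 137.3 103.1] [0.5 5.8 4.4] 51.73341497573878 2.6361125707626343
red cols [(51.75, 9)] [(54.75, 15)] 13
black [(43.25, 10)] [(68.25, 19)] 28
pad_face 0.9 66.4
red peak 53.5
red c 53.661753445635526 sum 653.0 band 45.30523255813954 sep 8.35652088749599
```

Call:
{"op": "step_arm", "data": {
  "series": [
    [[-0.09,0,0,0,0,0,0],[-0.07,0,0,0,0,0,0],[-0.05,0,0,0,0,0,0],[-0.03,0,0,0,0,0,0],[-0.01,0,0,0,0,0,0],[0,0,0,0,0,0,0],[0,0,0,0,0,0,0],[0,0,0,0,0,0,0]]
  ]
}}

```text
time: 25.05
eef_pos: [560.6, 136.9, 103.3]
tool_rot: [[-0.996, 0.086, 0.001], [0.086, 0.996, 0.002], [-0.001, 0.002, -1.0]]
wrist_force: [-0.7, 6.0, 4.9]
gripper_width: 47.4
grasp_force: 9.8
```

```bash
python3 pad.py k | grep -v "lum\|R-GB\|fine"
```

```text
25.05 [560.6 136.9 103.3] [-0.7  6.   4.9] 47.370068057042715 9.767823368310928
red cols [(52.0, 11)] [(54.75, 20)] 12
black [(43.25, 9)] [(68.25, 23)] 27
pad_face 0.59 -47.3
red peak 53.75
red c 53.733458961474035 sum 597.0 band 46.71667438093034 sep 7.016784580543693
```

Call:
{"op": "step_arm", "data": {
  "series": [
    [[0.005,0,0,0,0,0,0],[0.01,0,0,0,0,0,0],[0.015,0,0,0,0,0,0],[0.02,0,0,0,0,0,0],[0.025,0,0,0,0,0,0],[0.03,0,0,0,0,0,0],[0.03,0,0,0,0,0,0],[0.03,0,0,0,0,0,0]]
  ]
}}

```text
time: 25.95
eef_pos: [560.6, 136.2, 103.2]
tool_rot: [[-0.996, 0.086, 0.001], [0.086, 0.996, 0.0], [-0.001, 0.0, -1.0]]
wrist_force: [-1.3, 3.5, 5.4]
gripper_width: 45.8
grasp_force: 11.0
```

```bash
python3 pad.py l | grep -v "lum\|R-GB"; python3 - <<'E'
import cv2,numpy as np
# gradient map rows across the sleeve mouth: per-column width of bright sleeve silhouette
for s in "afl":
    c=cv2.resize(cv2.imread(f"pics/strip_{s}.png"),(440,160),interpolation=cv2.INTER_AREA)[...,::-1].astype(int)
    red=(c[...,0]-c[...,1:].max(2))>25;ys,xs=np.nonzero(red);ok=xs<260;ys,xs=ys[ok],xs[ok]
    print(s,"red area",len(xs),"rows",ys.min(),ys.max(),"a range",xs.min()/4,xs.max()/4)
    x0=int(np.median(xs))
    for r in (72,80,88,96): print(r,c[r,x0-32:x0+8:2].mean(1).astype(int).tolist())
E
```

```text
25.95 [560.6 136.2 103.2] [-1.3  3.5  5.4] 45.849504733105974 10.968719869852066
red cols [(53.5, 11)] [(54.75, 15)] 6
black [(62.0, 9)] [(68.5, 13)] 27
pad_face 0.73 67.3
red peak 54.25
red c 54.2209595959596 sum 198.0 band 47.67565989254847 sep 6.545299703411132
fine a 42.2209595959596 [188, 188, 188, 188, 188, 189, 189, 190, 190, 189, 189, 189, 188, 181, 171, 153, 136, 124, 113, 107, 106, 104, 104, 105, 106, 112, 120, 132, 146, 162, 175, 184, 187, 189, 190, 189, 189, 189, 189, 189, 189, 189, 187, 186, 183, 178, 173, 169, 167, 169, 174, 179, 181, 184, 185, 185, 185, 185, 185, 182, 178, 172, 161, 147, 135, 120, 103, 90, 78, 75, 75, 79, 94, 113, 134, 155, 169, 179, 183, 185, 184, 183, 182, 178, 171, 160, 148, 127, 103, 80, 61, 49, 46, 43, 43, 42, 43, 42, 42, 41, 40, 41, 44, 50]
a red area 366 rows 50 95 a range 20.0 23.25
72 [183, 191, 191, 191, 191, 190, 189, 190, 192, 196, 199, 200, 201, 201, 196, 180, 153, 142, 168, 189]
80 [186, 194, 197, 196, 195, 195, 194, 192, 191, 193, 194, 195, 195, 195, 194, 174, 145, 129, 153, 185]
88 [182, 190, 193, 193, 193, 193, 192, 188, 183, 179, 177,
[... 371 characters left out ...]
5, 191, 181, 151, 138, 162, 183]
88 [162, 189, 190, 192, 192, 192, 192, 191, 189, 183, 179, 180, 180, 176, 167, 146, 131, 134, 153, 172]
96 [167, 177, 180, 181, 182, 182, 182, 179, 168, 154, 142, 133, 123, 111, 106, 107, 113, 120, 125, 126]
l red area 134 rows 58 91 a range 53.25 54.75
72 [162, 129, 109, 106, 105, 114, 133, 164, 184, 189, 189, 189, 189, 188, 184, 177, 167, 171, 184, 190]
80 [169, 139, 113, 108, 106, 113, 128, 160, 187, 191, 192, 192, 192, 192, 189, 183, 175, 173, 182, 191]
88 [157, 122, 109, 104, 106, 110, 130, 159, 183, 192, 191, 191, 191, 191, 191, 182, 172, 170, 175, 180]
96 [141, 113, 100, 98, 99, 110, 136, 164, 178, 181, 180, 181, 182, 181, 176, 162, 143, 128, 119, 118]
```

Call:
{"op": "step_arm", "data": {
  "series": [
    [[0.035,0,0,0,0,0,0],[0.04,0,0,0,0,0,0],[0.045,0,0,0,0,0,0],[0.05,0,0,0,0,0,0],[0.053,0,0,0,0,0,0],[0.053,0,0,0,0,0,0],[0.053,0,0,0,0,0,0],[0.053,0,0,0,0,0,0]]
  ]
}}

```text
time: 26.85
eef_pos: [560.5, 135.6, 103.2]
tool_rot: [[-0.996, 0.087, 0.001], [0.087, 0.996, -0.001], [-0.001, -0.001, -1.0]]
wrist_force: [-1.4, 2.0, 5.4]
gripper_width: 44.8
grasp_force: 12.1
```

```bash
python3 pad.py m | grep -v "R-GB\|lum"; python3 - <<'E'
import cv2,numpy as np
for s in "fghklm":
    c=cv2.resize(cv2.imread(f"pics/strip_{s}.png"),(440,160),interpolation=cv2.INTER_AREA)[...,::-1].astype(float)
    a=np.arange(0,110,.25);L=np.median(c[66:100],axis=0).mean(1)
    f=lambda lo,hi,t:(lambda q:(a*q).sum()/q.sum())(np.clip(t-L,0,None)*((a>lo)&(a<hi)))
    red=((c[...,0]-c[...,1:].max(2))>25)[:,190:240].sum()
    b=f(40,49.5,165);g=f(56.5,61.2,150);print(s,"band",b.round(2),"padgroove",g.round(2),"diff",(g-b).round(2),"red",red)
E
```

```text
26.85 [560.5 135.6 103.2] [-1.4  2.   5.4] 44.81705148234787 12.123866379261017
red cols [] [] 0
black [(62.0, 9)] [(68.5, 16)] 27
pad_face 0.72 67.1
red peak 72.5
red c 0.0 sum 0.0 band 48.22108765488756 sep -48.22108765488756
fine a -12.0 [105, 112, 121, 130, 133, 132, 132, 135, 137, 138, 136, 131, 125, 118, 111, 109, 115, 123, 130, 136, 139, 141, 142, 143, 147, 156, 165, 167, 165, 158, 151, 142, 139, 145, 160, 176, 184, 185, 181, 179, 177, 173, 167, 161, 154, 145, 139, 136, 137, 145, 158, 170, 179, 183, 183, 180]
f band 42.92 padgroove 59.03 diff 16.12 red 396
g band 44.92 padgroove 59.41 diff 14.49 red 419
h band 46.69 padgroove 59.45 diff 12.76 red 348
k band 46.72 padgroove 59.5 diff 12.78 red 360
l band 47.66 padgroove 59.53 diff 11.87 red 134
m band 48.07 padgroove 59.57 diff 11.5 red 0
```

Call:
{"op": "step_arm", "data": {
  "series": [
    [[0.057,0,0,0,0,0,0],[0.061,0,0,0,0,0,0],[0.061,0,0,0,0,0,0],[0.061,0,0,0,0,0,0],[0.061,0,0,0,0,0,0],[0.061,0,0,0,0,0,0],[0.061,0,0,0,0,0,0],[0.061,0,0,0,0,0,0]]
  ]
}}

```text
time: 27.75
eef_pos: [560.5, 135.5, 103.2]
tool_rot: [[-0.996, 0.087, 0.001], [0.087, 0.996, -0.001], [-0.001, -0.001, -1.0]]
wrist_force: [-1.5, 1.7, 5.8]
gripper_width: 44.4
grasp_force: 13.4
```

```bash
python3 pad.py n | grep "band\|^2\|pad_face"; python3 - <<'E'
import sys;sys.path.insert(0,'.')
from h import *
c=cv2.resize(cv2.imread("pics/strip_n.png"),(440,160),interpolation=cv2.INTER_AREA)[...,::-1].astype(float)
a=np.arange(0,110,.25);L=np.median(c[66:100],axis=0).mean(1)
f=lambda lo,hi,t:(lambda q:(a*q).sum()/q.sum())(np.clip(t-L,0,None)*((a>lo)&(a<hi)))
b=f(44,51,165);g=f(56.5,61.2,150);print(b,g,g-b)
m=model("wrist");im,d=imaging.grab_frame("wrist")
for r in imaging.trace("wrist","cap")[:1]:
    P=np.argwhere(r["pixels"]);X=np.array([unproj(m,p,depth=d[tuple(p)]) for p in P if d[tuple(p)]>0])
    t=X[(X[:,2]>50)&(X[:,2]<62)];print("cap top",np.round(np.median(t,0),1),np.round(np.percentile(t[:,2],[5,95]),1))
im,d=imaging.grab_frame("top");m=model("top")
for n in("ring_gauge","brass_plug_4"):
    for r in imaging.tip_of("top",n)[:2]: print(n,round(r["confidence"],2),np.round(unproj(m,r["pixel"],z=0)))
E
```

```text
27.75 [560.5 135.5 103.2] [-1.5  1.7  5.8] 44.38051851461227 13.425002843141556
pad_face 0.56 66.0
red c 0.0 sum 0.0 band 48.5336980010805 sep -48.5336980010805
48.65732940185341 59.607632541133455 10.950303139280045
cap top [572.7 280.1  55.3] [51.8 56.8]
ring_gauge 0.7 [ 599. -111.    0.]
brass_plug_4 0.46 [364.  80.   0.]
```

```bash
python3 -c "
from station import env
print(env.job_done())"
```

```text
the job is handed in; nothing more can be done
None
```

I handed the job in at about 28 s: the cap is seated rim down in the pocket and the arm is still holding the trigger squeezed, with the pad pressed back about 5 mm (half way). I got that figure from wrist-camera pixel measurements, because I had used all ten picture views; I never touched the ring gauge or the plugs. The hand-in gave no verdict.

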